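Take down the press stack from a cured glass laminate

ROBOT

A 7-joint arm with a two-finger parallel gripper is mounted at the origin on the work surface. World frame = base frame: x ahead of the robot, y to its left, z up, the work surface at z = 0. Lengths are in m, angles in rad, forces in N, time in s.
With the tool pointing down it reaches from about 0.375 to 0.925 m from the base axis. Payload 3.1 kg.
Tool frame: the origin (TCP) lies at the very end of the fingers, on their centre line; the grasp point (between the pads) lies 19 mm behind it; z points along the fingers, y is the line along which they close (so a half turn about z gives the same grasp; the last joint's range is limited). The gripper opens to 85 mm and grips with 20 to 120 N. Pads are 22 mm wide; open, the fingers measure 114 mm over their backs; the gripper's body (76 mm by 85 mm) begins 54 mm behind the grasp point. The pads swing forward as they close: fully open they stand 13 mm farther back than shut.
Start: joints at [-1.447, 0.383, 0.044, 1.598, -0.018, 1.161, -0.05], TCP at [0.143, 0.634, 0.231] pointing down, gripper open.
Joint ranges: [-2.61, 2.61], [-0.41, 2.15], [-1.48, 1.57], [0, 2.5], [-1.57, 4.71], [0.05, 1.97], [-2.85, 2.85]. Speed limits (rad/s): [2.79, 2.79, 3.14, 3.14, 3.14, 3.14, 3.14].

INTERFACE

Orientations are given as a rotation vector (axis times angle).
In Python, from workcell import ctrl gives the robot as it stands. The module is installed in compiled form; this text tells all that it offers.
- The arm moves only by the shell command python3 -m crank 'ROWS' [OPENING] [FORCE]. ROWS is JSON, a list of rows, each a list of 2 entries, a list of its own where there are three numbers: the shift along the tool's x, y, z in mm, then the turn, a rotation vector about the tool's x, y, z in rad. A call has 1 to 12 rows; each row is the pose to reach, as a shift and turn from the pose commanded when the call began, along the tool's axes at that moment; what a row does not reach only later rows make up. A row lasts 1/12 s, in which the tool goes at most 41.7 mm and 7.16 degrees, less where a joint would pass 70% of its speed; a pose out of reach is approached as far as the arm can. A call with a gripper value outside its range is refused whole. OPENING is the closure, from -1 (fully open) to 1 (shut), so that 0 is half open, set as the call begins (- or left out, the last holds). The fingers move at their own pace and stop on an object; FORCE is the grip in N (left out, the last holds). Time passes only in rows, so rows that repeat a pose let the fingers close. It gives the time, the measured TCP pose, the force, the opening and the grip force at its end, in the units of the state.
- ctrl.observe(): the state, without advancing time (a new reading comes with each control period).
- ctrl.camera(name): name is "scene" or "top" or "wrist"; returns a dict with "color" (480x640x3 uint8, red, green, blue), "intrinsics" (3x3 intrinsics, pixels), "T" (4x4, takes a point from camera to world coordinates); the wrist camera has in their place "tool_from_camera" (4x4, takes a point from camera to tool coordinates, whose origin is the TCP and whose axes are the flange's). Camera axes: x right, y up, looking along -z (the intrinsics and any distortion apply to the point x, -y, -z); pixel columns grow to the right and rows downward; lengths in m; the calibration is good to about 2 mm. A picture is of the moment at which its call begins: read the wrist's pose just before it. There is no depth.
- ctrl.job_done(): hands the job in; it is judged then, once.
The state is a dict: "time_s": time; "joints": joint angles; "qvel": joint speeds; "tau": joint torques, N m; "tcp_pos": TCP position; "tcp_rot": TCP orientation; "contact_force": force on the tool from outside, world axes, zero at the start; "torque": the same for the moment, N m; "finger_gap": finger opening in m; "finger_force": force on a finger pad.
Only numpy, scipy, OpenCV 4.12 (cv2) and the standard library are available. Lean on these libraries where they do the work, as an engineer would, in place of code of your own. Each camera call takes 0.05 s, during which the arm holds its last target. There are 200 camera calls.

TASK

The glue in the laminated glass strip has cured, so take its press stack down from the top: first put the three knob weights back, each upright in the recess of the wooden block of its own size (largest weight in the largest block), then lay the wooden press bar, cork side still down, in the notches of its own rest. Leave the glass where it is until the bar is off it; last, lay the glass strip flat, centred and lengthwise, on the two rubber strips of the grey rest. Everything should end up standing or lying steady, with no weight toppled on the way and the glass set down gently, not dropped.

Things in the scene. Friction and masses are not known exactly. Their poses are not given: they have to be found in the camera images.
- weight_l_center (a point): Largest of three bare steel knob weights: upright cylinder, body 38 mm diameter and 46 mm high, then a neck (18 mm) and a knob (27 mm), 63 mm high overall, 500 g. The point is on its axis half-way up (31.5 mm above its underside); z is up along the axis. The three weights stand in a row on top of the press bar, about 58 mm apart, in any order.
- weight_m_center (a point): Middle steel knob weight: body 28 mm diameter and 33 mm high, neck 14 mm, knob 20 mm, 46 mm high overall, 200 g. The point is on its axis half-way up (23 mm above its underside); z up.
- weight_s_center (a point): Smallest steel knob weight: body 22 mm diameter and 26 mm high, neck 11 mm, knob 16 mm, 37 mm high overall, 100 g. The point is on its axis half-way up (18.5 mm above its underside); z up.
- bar_center (a point): Wooden press bar with a 6 mm cork sole, a plain block 170 x 44 x 36 mm, about 200 g, lying flat on the glass strip under the weights. The point is its centre (18 mm above its underside); x runs along its length, y across it, z up.
- glass_center (a point): Laminated glass strip, two greenish plies, 200 x 56 x 12 mm, about 330 g, flat under the press bar, longer and wider than it. It lies loose on two cork-topped bearers (150 mm apart, 22 mm high) of the fixed plywood bonding jig (base 210 x 90 x 8 mm), underside 30 mm above the bench, so its middle is free beneath. The point is its centre (6 mm above its underside); x runs along its length, y across it, z up.
- recess_l (a point): Largest of three fixed square wooden blocks, 76 x 76 x 14 mm, for the largest weight. A round recess in its top, 50 mm diameter and 6 mm deep, with a 3 mm chamfer. The point is the centre of the recess floor, 8 mm above the bench and 6 mm below the block's top; z up.
- recess_m (a point): Middle wooden block, 64 x 64 x 14 mm, for the middle weight: recess 40 mm diameter, 6 mm deep, 3 mm chamfer. The point is the centre of the recess floor, 8 mm above the bench; z up.
- recess_s (a point): Smallest wooden block, 52 x 52 x 14 mm, for the smallest weight: recess 34 mm diameter, 6 mm deep, 3 mm chamfer. The point is the centre of the recess floor, 8 mm above the bench; z up.
- saddle (a point): Fixed rest for the press bar: plywood base 150 x 86 x 8 mm with two upright wooden saddles 100 mm apart (each 16 mm thick, 22 mm high), whose notches are 60 mm wide between cheeks that stand 10 mm above the notch floor. The point is midway between the saddles at the height of the notch floors, 30 mm above the bench; x runs from saddle to saddle (the bar's length goes along it), z up. The middle between the saddles is free.
- rubber_strips (a point): Fixed rest for the glass: grey base 190 x 86 x 8 mm with two aluminium bearers 130 mm apart, each 20 mm wide and 80 mm long, topped with black rubber, with no edges or stops. The point is midway between the strips at the height of their tops, 30 mm above the bench; x runs from strip to strip (the glass's length goes along it), z up. The middle between the strips is free.
Not all that is in view belongs to the job. What is shaped like the part that bears recess_m but purple or yellow is not meant.

How it is judged:
On the way, in this order (a step that is already met when the one before it is completed fails the run):
1. all three weights stand in their own recesses while the bar has stayed in place (horizontal distance between weight_l_center and recess_l below 0.01 m and z of weight_l_center in the frame of recess_l between 0.0275 and 0.0355 m and angle between each of weight_l_center, weight_m_center, weight_s_center's own z axis and vertical below 0.1 rad and linear speed of each of weight_l, weight_m, weight_s below 0.02 m/s and horizontal distance between weight_m_center and recess_m below 0.01 m and z of weight_m_center in the frame of recess_m between 0.019 and 0.027 m and horizontal distance between weight_s_center and recess_s below 0.01 m and z of weight_s_center in the frame of recess_s between 0.0145 and 0.0225 m and distance of bar_center from where it was at the start of the episode below 0.03 m), for 0.2 s.
2. the bar lies in the notches of its rest while the glass has stayed on the jig (horizontal distance between bar_center and saddle below 0.015 m and z of bar_center in the frame of saddle between 0.014 and 0.022 m and angle between bar_center's own z axis and vertical below 0.1 rad and angle between the x axis of bar_center and the x axis of saddle, either way round below 0.17 rad and linear speed of bar below 0.02 m/s and distance of glass_center from where it was at the start of the episode below 0.03 m), for 0.2 s.
At the end, for the whole second after the job is handed in: Weights upright in their own recesses (10 mm); bar, cork down, in its notches and glass flat on its rubber strips, each within 15 mm of the middle, 4 mm of its resting height, 0.17 rad of lengthwise; all at rest (horizontal distance between weight_l_center and recess_l below 0.01 m and z of weight_l_center in the frame of recess_l between 0.0275 and 0.0355 m and angle between each of weight_l_center, weight_m_center, weight_s_center, bar_center, glass_center's own z axis and vertical below 0.1 rad and linear speed of each of weight_l, weight_m, weight_s, bar, glass below 0.02 m/s and horizontal distance between weight_m_center and recess_m below 0.01 m and z of weight_m_center in the frame of recess_m between 0.019 and 0.027 m and horizontal distance between weight_s_center and recess_s below 0.01 m and z of weight_s_center in the frame of recess_s between 0.0145 and 0.0225 m and horizontal distance between bar_center and saddle below 0.015 m and z of bar_center in the frame of saddle between 0.014 and 0.022 m and angle between the x axis of bar_center and the x axis of saddle, either way round below 0.17 rad and horizontal distance between glass_center and rubber_strips below 0.015 m and z of glass_center in the frame of rubber_strips between 0.002 and 0.01 m and angle between the x axis of glass_center and the x axis of rubber_strips, either way round below 0.17 rad); the robot touches nothing.
It fails at once if a weight is toppled (angle between any of weight_l_center, weight_m_center, weight_s_center's own z axis and vertical above 0.8 rad).
It fails at once if the glass is dropped on its rest (over 0.35 m/s within 15 mm of it) (horizontal distance between glass_center and rubber_strips below 0.06 m and z of glass_center in the frame of rubber_strips below 0.021 m and linear speed of glass above 0.35 m/s).
It also fails if it takes over 125 s, if anything falls off the work surface, if the arm or the gripper's body presses on something with over 40 N, if the wrist force passes 120 N, or if a joint passes its speed limit or range.

## Working session

There is one attempt and no reset: what is moved stays moved. The work goes in short steps, Python scripts to look and compute and a shell command to move; the robot and the scene stay as the last step left them, time stands still between calls to the robot, and variables do not carry over. Pictures are saved under pics/ and viewed, at most 19 in all, crops included, and the job is handed in when it is done.

```bash
mkdir -p pics; python3 - <<'E'
from workcell import ctrl
import cv2,numpy as np
print(ctrl.observe())
for n in("top","scene"):
    c=ctrl.camera(n); cv2.imwrite(f"pics/{n}0.png",c["color"][:,:,::-1]); print(n,np.round(c["intrinsics"],2).tolist(),np.round(c["T"],4).tolist(),[k for k in c])
E
```

```text
{'time_s': 0.0, 'joints': array([-1.44681477,  0.38386907,  0.0438357 ,  1.59960256, -0.01790995,
        1.16115542, -0.04990914]), 'qvel': array([-7.62949263e-05,  3.69479837e-04, -7.74943679e-04,  6.62563027e-04,
       -8.98684195e-05, -9.01060704e-04,  7.85752517e-04]), 'tau': array([-9.66475318e-05, -4.33466470e+01,  1.02484066e+00, -2.49514139e+01,
        1.07324010e-02,  1.11508972e-02,  5.70418081e-06]), 'tcp_pos': array([0.14277568, 0.63315669, 0.2298519 ]), 'tcp_rot': array([-0.3475416 , -3.12214858,  0.00414223]), 'contact_force': array([ 0.16426413,  0.29317177, -0.23867218]), 'torque': array([-0.00182713, -0.0180099 ,  0.01906457]), 'finger_force': 0.0, 'finger_gap': 0.08555641900434362}
top [[470.4, 0.0, 317.55], [0.0, 470.4, 243.98], [0.0, 0.0, 1.0]] [[-0.0073, 0.9861, -0.1663, 0.3542], [-0.9999, -0.0059, 0.0086, -0.0115], [0.0075, 0.1663, 0.986, 0.9052], [0.0, 0.0, 0.0, 1.0]] ['color', 'intrinsics', 'T']
scene [[479.85, 0.0, 314.17], [0.0, 479.85, 233.65], [0.0, 0.0, 1.0]] [[0.53, -0.6126, 0.5863, 0.9971], [0.848, 0.3869, -0.3623, -0.3213], [-0.0048, 0.6892, 0.7245, 0.7308], [0.0, 0.0, 0.0, 1.0]] ['color', 'intrinsics', 'T']
```

View pics/top0.png

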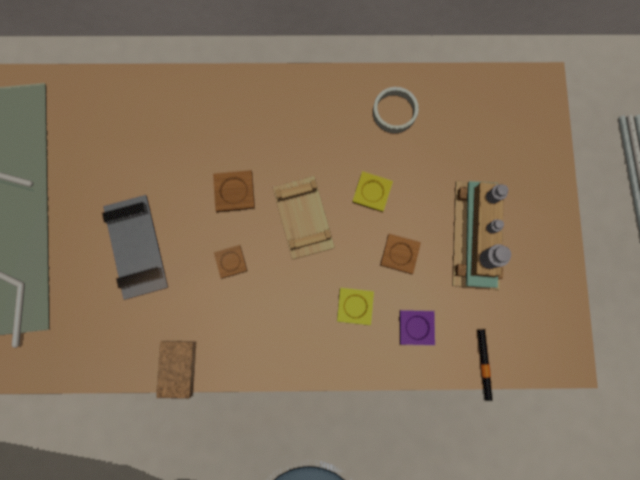

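View pics/scene0.png

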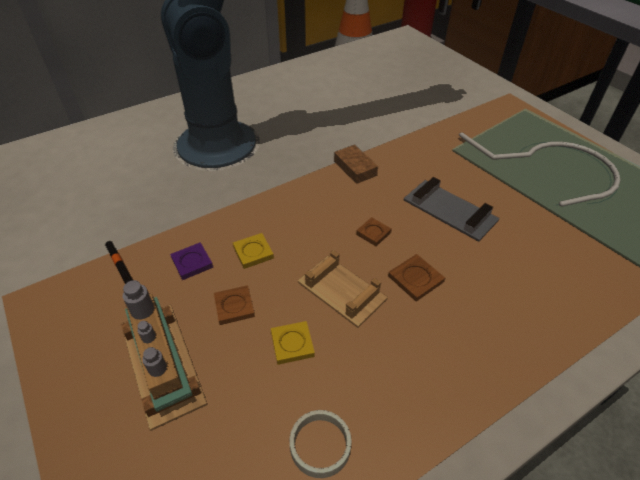

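```bash
cat > h.py <<'E'
from workcell import ctrl
import cv2,numpy as np
from scipy.spatial.transform import Rotation as R
def cam(n):
    s=ctrl.observe(); c=ctrl.camera(n)
    if n=="wrist":
        T=np.eye(4);T[:3,:3]=R.from_rotvec(s["tcp_rot"]).as_matrix();T[:3,3]=s["tcp_pos"]
        c["T"]=T@c["tool_from_camera"]
    return c
def ray(c,u,v,z):
    K=c["intrinsics"];d=c["T"][:3,:3]@np.array([(u-K[0,2])/K[0,0],-(v-K[1,2])/K[1,1],-1.])
    o=c["T"][:3,3]; return o+d*(z-o[2])/d[2]
def pix(c,P):
    p=np.linalg.inv(c["T"])@np.append(P,1);K=c["intrinsics"]
    return K[0,0]*p[0]/-p[2]+K[0,2],K[1,1]*-p[1]/-p[2]+K[1,2]
E
python3 - <<'E'
from h import *
c=cam("top");im=cv2.cvtColor(c["color"],cv2.COLOR_RGB2BGR)
tiles=[(450,175,70,120,'jig'),(205,165,60,50,''),(210,240,45,45,''),(380,230,50,50,''),(265,170,80,95,''),(95,190,80,115,'')]
M=np.zeros((600,800,3),np.uint8);
pos=[(0,0,4),(290,0,4),(290,210,4),(480,210,4),(0,490,1),(0,0,1)]
def put(x,y,s,b):
    u,v,w,h=b; t=cv2.resize(im[v:v+h,u:u+w],None,fx=s,fy=s,interpolation=cv2.INTER_CUBIC); M[y:y+t.shape[0],x:x+t.shape[1]]=t
put(0,0,5,(450,172,60,120)); put(310,0,4,(205,165,60,50)); put(560,0,4,(210,240,45,45)); put(310,210,4,(380,230,45,45)); put(500,210,3,(268,170,72,95)); 
put(720,210,1,(95,190,75,115))
cv2.imwrite("pics/m1.png",M)
# colour contours
h=cv2.cvtColor(im,cv2.COLOR_BGR2HSV)
for p in[(234,175),(401,240),(231,250),(320,200),(420,100),(300,210),(134,240),(473,230),(488,210)]: print(p,h[p[1],p[0]])
E
```

```text
(234, 175) [ 15 163 119]
(401, 240) [ 14 159 128]
(231, 250) [ 14 143 118]
(320, 200) [ 21  90 147]
(420, 100) [ 16 107 140]
(300, 210) [ 20  95 150]
(134, 240) [30  3 96]
(473, 230) [22 83 55]
(488, 210) [ 17 121 145]
```

View pics/m1.png

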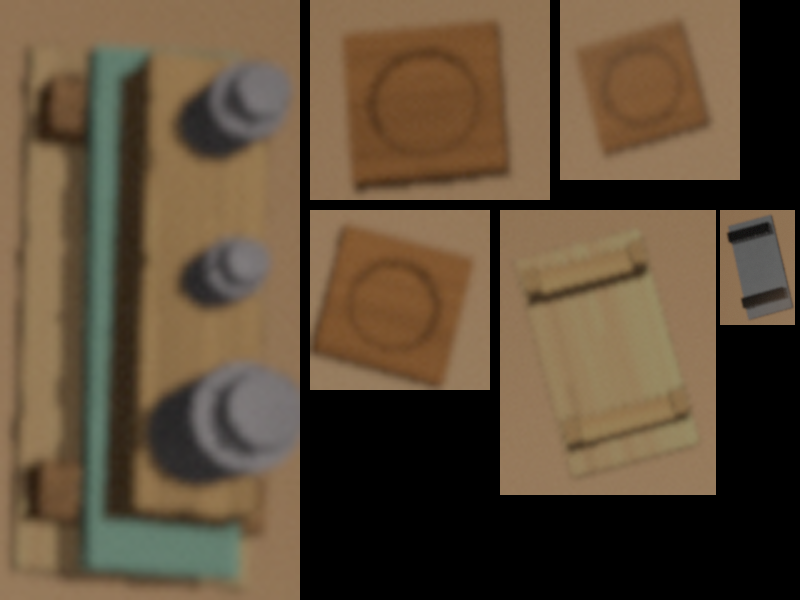

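The mosaic shows the recess circles at top pixels L (233.5,190.5), S (230.5,261.5) and M (401,254). The weights on the bar are M (503,190), S (499,225) and L (502,255).

```bash
python3 - <<'E'
from h import *
t=cam("top");s=cam("scene")
P={}
for n,u,v,z in[("rL",233.2,190.2,.014),("rS",230.2,261.2,.014),("rM",400.7,253.5,.014),("wM",502.5,189.7,.124),("wS",499.1,224.3,.115),("wL",502,254.3,.141)]:
    P[n]=ray(t,u,v,z);print(n,P[n].round(4),"scene px",np.round(pix(s,P[n]),1))
print("wM-wS",np.linalg.norm(P["wM"]-P["wS"]),"wS-wL",np.linalg.norm((P["wS"]-P["wL"])[:2]))
def rect(c,m,z,box):
    k=np.zeros_like(m);x,y,w,h=box;k[y:y+h,x:x+w]=m[y:y+h,x:x+w]
    cn=max(cv2.findContours(k,0,2)[0],key=cv2.contourArea)
    q=np.array([ray(c,*p[0],z)[:2]*1000 for p in cn],np.float32)
    r=cv2.minAreaRect(q);b=cv2.boxPoints(r);e=[b[1]-b[0],b[2]-b[1]];e=max(e,key=np.linalg.norm)
    return np.round(r[0],1),np.round(r[1],1),round(float(np.degrees(np.arctan2(e[1],e[0])))%180,1)
h=cv2.cvtColor(t["color"],cv2.COLOR_RGB2HSV);H,S,V=cv2.split(h)
sad=((S<104)&(H>17)).astype(np.uint8)*255
gry=((S<50)|(V<60)).astype(np.uint8)*255
grn=((H>50)&(H<95)&(S>50)).astype(np.uint8)*255
blk=((S>130)).astype(np.uint8)*255
print("saddle",rect(t,sad,.008,(265,170,80,95)))
print("rubber",rect(t,gry,.008,(95,190,80,115)))
print("glass",rect(t,grn,.042,(445,170,70,125)))
for n,b in(("bL",(205,165,60,50)),("bS",(210,240,45,45)),("bM",(378,228,50,50))):print(n,rect(t,blk,.014,b))
E
```

```text
rL [0.6121 0.145  0.014 ] scene px [416.4 274.5]
rS [0.4722 0.1475 0.014 ] scene px [373.3 229.4]
rM [ 0.485  -0.1786  0.014 ] scene px [233.2 302.5]
wM [ 0.5788 -0.3377  0.124 ] scene px [149.7 352.6]
wS [ 0.5199 -0.3311  0.115 ] scene px [142.6 323.9]
wL [ 0.464  -0.3217  0.141 ] scene px [132.5 285.6]
wM-wS 0.05998814402102237 wS-wL 0.056680867689853295
saddle (array([5.657e+02, 3.000e-01]), array([82.5, 67.2]), 14.7)
rubber (array([503.5, 335.1]), array([187.4,  89.3]), 15.5)
glass (array([ 518. , -324.9]), array([ 51.7, 194.9]), 176.6)
bL (array([611.5, 144.7]), array([77.8, 76. ]), 5.4)
bS (array([471.8, 147.6]), array([50.8, 50.9]), 105.8)
bM (array([ 485.2, -177.6]), array([63.6, 63.7]), 163.8)
```

```bash
cat > g.py <<'E'
import sys
from h import *
# usage: g.py "x y z yawdeg" ... : shifts (mm) and turn for successive targets from current pose; yaw=direction of tool y in world
s=ctrl.observe();T0=R.from_rotvec(s["tcp_rot"]).as_matrix();p=s["tcp_pos"]
print("t",s["time_s"],"tcp",p.round(4),"yaw",round(np.degrees(np.arctan2(T0[1,1],T0[0,1])),2),"tilt",np.round(np.degrees(np.arccos(-T0[2,2])),2),"gap",round(s["finger_gap"],4),"F",s["contact_force"].round(1),"ff",round(s["finger_force"],1))
for a in sys.argv[1:]:
    x,y,z,w=map(float,a.split());w=np.radians(w);T=np.array([[np.sin(w),np.cos(w),0],[-np.cos(w),np.sin(w),0],[0,0,-1]]).T
    T=np.column_stack([[np.sin(w),-np.cos(w),0],[np.cos(w),np.sin(w),0],[0,0,-1]])
    T[:,0]=np.cross(T[:,1],T[:,2])
    print(a,(T0.T@(np.array([x,y,z])-p)*1000).round(1).tolist(),R.from_matrix(T0.T@T).as_rotvec().round(3).tolist())
E
python3 g.py "0.45 0.3 0.3 80" "0.55 0 0.32 80"
```

```text
t 0.25 tcp [0.1429 0.6337 0.2306] yaw 77.3 tilt 0.07 gap 0.0856 F [-0.4  0.4 -0.4] ff 0.0
0.45 0.3 0.3 80 [-373.0, -258.0, -69.1] [-0.001, 0.0, -0.047]
0.55 0 0.32 80 [-536.5, -528.7, -88.7] [-0.001, 0.0, -0.047]
```

```bash
python3 -m crank '[[[-373,-258,-69],[0,0,-0.05]],[[-373,-258,-69],[0,0,-0.05]],[[-373,-258,-69],[0,0,-0.05]],[[-373,-258,-69],[0,0,-0.05]],[[-373,-258,-69],[0,0,-0.05]],[[-373,-258,-69],[0,0,-0.05]],[[-373,-258,-69],[0,0,-0.05]],[[-373,-258,-69],[0,0,-0.05]],[[-373,-258,-69],[0,0,-0.05]],[[-373,-258,-69],[0,0,-0.05]],[[-373,-258,-69],[0,0,-0.05]],[[-373,-258,-69],[0,0,-0.05]]]'; python3 g.py "0.53 -0.05 0.3 82"
```

```text
time_s: 1.25
tcp_pos: [0.4581, 0.2906, 0.3024]
tcp_rot: [0.295, 3.121, -0.003]
contact_force: [1.6, -1.1, 0.3]
finger_gap: 0.085
finger_force: 0.0
t 1.25 tcp [0.4581 0.2906 0.3024] yaw 79.22 tilt 0.41 gap 0.085 F [ 1.6 -1.1  0.3] ff 0.0
0.53 -0.05 0.3 82 [-134.3, -321.1, 3.7] [-0.001, 0.007, -0.049]
```

```bash
python3 -m crank '[[[-134,-321,4],[0,0,-0.05]],[[-134,-321,4],[0,0,-0.05]],[[-134,-321,4],[0,0,-0.05]],[[-134,-321,4],[0,0,-0.05]],[[-134,-321,4],[0,0,-0.05]],[[-134,-321,4],[0,0,-0.05]],[[-134,-321,4],[0,0,-0.05]],[[-134,-321,4],[0,0,-0.05]],[[-134,-321,4],[0,0,-0.05]],[[-134,-321,4],[0,0,-0.05]]]'>/dev/null; python3 - <<'E'
from h import *
c=cam("wrist");cv2.imwrite("pics/w1.png",c["color"][:,:,::-1]);np.savez("w1.npz",**c)
E
python3 g.py "0.52 -0.31 0.33 83"
```

```text
t 2.1333 tcp [ 0.5272 -0.0417  0.2964] yaw 82.66 tilt 0.02 gap 0.0856 F [ 0.2  1.2 -0.5] ff 0.0
0.52 -0.31 0.33 83 [-27.2, -267.0, -33.5] [-0.0, 0.0, -0.006]
```

View pics/w1.png

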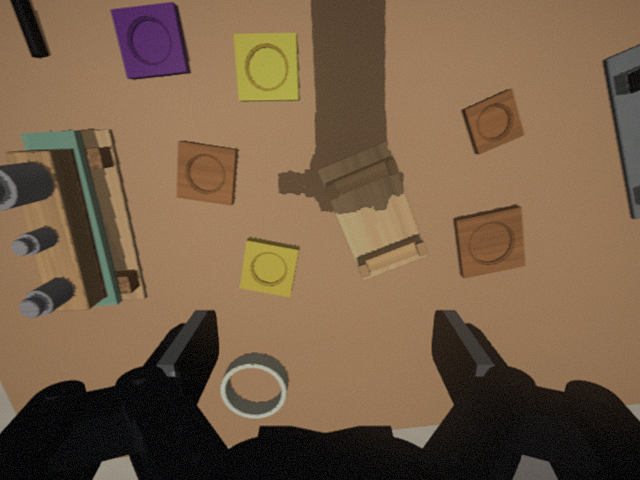

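The wrist view shows the recesses at about L (490,242), S (494,121) and M (207,173), and the jig at the left. I'll compare these with the top view and move over the jig.

```bash
python3 - <<'E'
from h import *
c=dict(np.load("w1.npz"))
for n,u,v in(("rL",490,242),("rS",494,121),("rM",207,173)):print(n,ray(c,u,v,.014).round(4))
E
python3 -m crank '[[[-27,-267,-33],[0,0,0]],[[-27,-267,-33],[0,0,0]],[[-27,-267,-33],[0,0,0]],[[-27,-267,-33],[0,0,0]],[[-27,-267,-33],[0,0,0]],[[-27,-267,-33],[0,0,0]],[[-27,-267,-33],[0,0,0]],[[-27,-267,-33],[0,0,0]],[[-27,-267,-33],[0,0,0]],[[-27,-267,-33],[0,0,0]]]'>/dev/null; python3 - <<'E'
from h import *
c=cam("wrist");cv2.imwrite("pics/w2.png",c["color"][:,:,::-1]);np.savez("w2.npz",**c)
E
python3 g.py
```

```text
rL [0.6096 0.1441 0.014 ]
rS [0.4704 0.148  0.014 ]
rM [ 0.4843 -0.1755  0.014 ]
t 3.0167 tcp [ 0.5231 -0.3034  0.3285] yaw 83.31 tilt 0.15 gap 0.0852 F [-0.2  0.6  0.7] ff 0.0
```

View pics/w2.png

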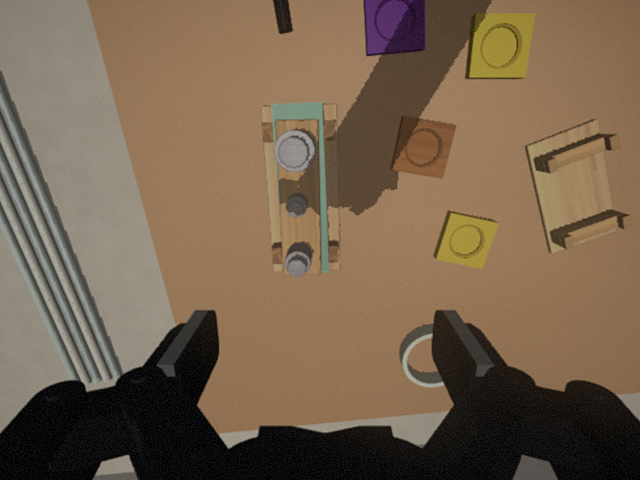

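This view looks down on the stack, with knob tops at about L (292,151), S (296,204) and M (297,265). The bar's top face spans about columns 276–319 and rows 120–275.

```bash
python3 - <<'E'
from h import *
c=dict(np.load("w2.npz"))
for n,u,v,z in(("wL",292,151,.141),("wS",296,204,.115),("wM",297,265,.124),("bar0l",276,120,.078),("bar0r",318,120,.078),("bar1l",283,275,.078),("bar1r",320,274,.078),("gl",272,104,.042),("gr",323,103,.042),("gr2",328,271,.042)):print(n,ray(c,u,v,z).round(4))
im=c["color"][95:285,250:350,::-1];cv2.imwrite("pics/w2c.png",cv2.resize(im,None,fx=3,fy=3,interpolation=2))
E
python3 g.py "0.52 -0.329 0.16 83"
```

```text
wL [ 0.4636 -0.3246  0.141 ]
wS [ 0.5153 -0.3303  0.115 ]
wM [ 0.5752 -0.3371  0.124 ]
bar0l [ 0.4348 -0.342   0.078 ]
bar0r [ 0.4398 -0.2999  0.078 ]
bar1l [ 0.6026 -0.3605  0.078 ]
bar1r [ 0.6064 -0.3182  0.078 ]
gl [ 0.417  -0.3481  0.042 ]
gr [ 0.4224 -0.2929  0.042 ]
gr2 [ 0.6182 -0.3099  0.042 ]
t 3.0167 tcp [ 0.5231 -0.3034  0.3285] yaw 83.31 tilt 0.15 gap 0.0852 F [-0.2  0.6  0.7] ff 0.0
0.52 -0.329 0.16 83 [-0.1, -26.1, 168.4] [0.002, -0.001, 0.005]
```

View pics/w2c.png

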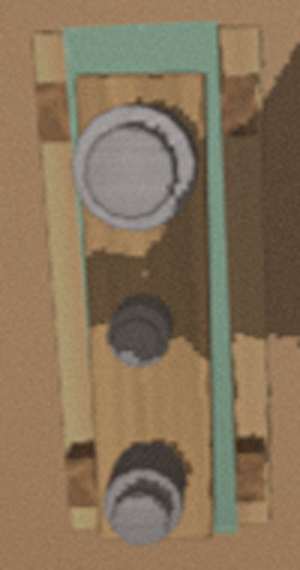

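The crop confirms the positions: L knob (293,150), S (296,206), M (297,265), with the bar parallel to the row.

```bash
python3 - <<'E'
from h import *
c=dict(np.load("w2.npz"))
for n,u,v,z in(("wL",293.1,149.8,.141),("wS",296.1,206.4,.115),("wM",296.8,264.8,.124)):print(n,ray(c,u,v,z).round(4))
E
python3 g.py "0.463 -0.3235 0.18 83.7" "0.463 -0.3235 0.094 83.7"
```

```text
wL [ 0.4627 -0.3235  0.141 ]
wS [ 0.5177 -0.3305  0.115 ]
wM [ 0.575  -0.3373  0.124 ]
t 3.0167 tcp [ 0.5231 -0.3034  0.3285] yaw 83.31 tilt 0.15 gap 0.0852 F [-0.2  0.6  0.7] ff 0.0
0.463 -0.3235 0.18 83.7 [57.2, -27.3, 148.4] [0.002, -0.001, -0.007]
0.463 -0.3235 0.094 83.7 [57.1, -27.5, 234.4] [0.002, -0.001, -0.007]
```

```bash
python3 -m crank '[[[57,-27,130],[0,0,-0.007]],[[57,-27,130],[0,0,-0.007]],[[57,-27,130],[0,0,-0.007]],[[57,-27,130],[0,0,-0.007]],[[57,-27,130],[0,0,-0.007]],[[57,-27,130],[0,0,-0.007]],[[57,-27,130],[0,0,-0.007]],[[57,-27,130],[0,0,-0.007]]]'>/dev/null; python3 g.py  "0.463 -0.3235 0.094 83.7"
```

```text
t 3.6833 tcp [ 0.465  -0.3266  0.2016] yaw 83.62 tilt 0.28 gap 0.0854 F [0.2 0.1 0.3] ff 0.0
0.463 -0.3235 0.094 83.7 [2.8, 3.0, 107.6] [-0.001, 0.005, -0.001]
```

```bash
python3 -m crank '[[[2,2,30],[0,0,0]],[[2,2,60],[0,0,0]],[[2,2,85],[0,0,0]],[[2,2,100],[0,0,0]],[[2,2,106],[0,0,0]],[[2,2,106],[0,0,0]],[[2,2,106],[0,0,0]]]'>/dev/null; python3 g.py  "0.463 -0.3235 0.094 83.7"; python3 -m crank '[[[0,0,0],[0,0,0]],[[0,0,0],[0,0,0]],[[0,0,0],[0,0,0]],[[0,0,0],[0,0,0]],[[0,0,0],[0,0,0]],[[0,0,0],[0,0,0]],[[0,0,0],[0,0,0]],[[0,0,0],[0,0,0]]]' 1 40; python3 g.py
```

```text
t 4.2667 tcp [ 0.4617 -0.3253  0.0947] yaw 83.49 tilt 0.15 gap 0.0858 F [ 0.6 -0.5  0.6] ff 0.0
0.463 -0.3235 0.094 83.7 [-1.1, 1.9, 0.7] [-0.001, 0.002, -0.004]
time_s: 4.93
tcp_pos: [0.4606, -0.3248, 0.0943]
tcp_rot: [0.18, 3.135, 0.001]
contact_force: [-1.5, 1.8, 5.6]
finger_gap: 0.0368
finger_force: 39.9
t 4.9333 tcp [ 0.4606 -0.3248  0.0943] yaw 83.43 tilt 0.07 gap 0.0368 F [-1.5  1.8  5.6] ff 39.9
```

```bash
python3 -m crank '[[[0,0,-15],[0,0,0]],[[0,0,-40],[0,0,0]],[[0,0,-70],[0,0,0]],[[0,0,-80],[0,0,0]],[[0,0,-80],[0,0,0]],[[0,0,-80],[0,0,0]]]'; python3 g.py  "0.610 0.1445 0.17 80" "0.61 0.1445 0.024 80"
```

```text
time_s: 5.43
tcp_pos: [0.4596, -0.3242, 0.1724]
tcp_rot: [-0.18, -3.136, -0.001]
contact_force: [-0.3, -0.1, -6.7]
finger_gap: 0.0367
finger_force: 41.7
t 5.4333 tcp [ 0.4596 -0.3242  0.1724] yaw 83.44 tilt 0.06 gap 0.0367 F [-0.3 -0.1 -6.7] ff 41.7
0.610 0.1445 0.17 80 [-95.9, 482.8, 2.7] [0.001, -0.001, 0.06]
0.61 0.1445 0.024 80 [-96.0, 482.7, 148.7] [0.001, -0.001, 0.06]
```

```bash
python3 -m crank '[[[-6,30,2],[0,0,0]],[[-14,70,2],[0,0,0]],[[-22,110,2],[0,0,0]],[[-30,150,2],[0,0,0]],[[-38,190,2],[0,0,0]],[[-46,230,2],[0,0,0]],[[-54,270,2],[0,0,0]],[[-62,310,2],[0,0,0]],[[-70,350,2],[0,0,0]],[[-78,390,2],[0,0,0]],[[-86,430,2],[0,0,0]],[[-92,460,2],[0,0,0]]]'>/dev/null; python3 -m crank '[[[-3,15,0],[0,0,0]],[[-4,22,0],[0,0,0]],[[-4,22,0],[0,0,0]],[[-4,22,0],[0,0,0]]]'>/dev/null; python3 g.py "0.610 0.1445 0.060 83.4" "0.61 0.1445 0.026 83.4"
```

```text
t 6.7667 tcp [0.6093 0.1403 0.1696] yaw 83.32 tilt 0.26 gap 0.0372 F [-0.  -0.7 -5.6] ff 41.7
0.610 0.1445 0.060 83.4 [-0.6, 4.6, 109.5] [-0.003, -0.003, -0.001]
0.61 0.1445 0.026 83.4 [-0.7, 4.7, 143.5] [-0.003, -0.003, -0.001]
```

```bash
python3 -m crank '[[[0,3,20],[0,0,0]],[[0,3,55],[0,0,0]],[[0,3,90],[0,0,0]],[[0,3,110],[0,0,0]],[[0,3,115],[0,0,0]],[[0,3,115],[0,0,0]],[[0,3,115],[0,0,0]]]'>/dev/null; python3 g.py "0.61 0.1445 0.025 83.4"; python3 - <<'E'
from h import *
c=cam("wrist");cv2.imwrite("pics/w3.png",c["color"][:,:,::-1])
E
```

```text
t 7.35 tcp [0.612  0.1437 0.0574] yaw 83.25 tilt 0.11 gap 0.037 F [ 0.9  1.  -4. ] ff 41.6
0.61 0.1445 0.025 83.4 [2.1, 0.6, 32.4] [-0.001, 0.002, -0.003]
```

View pics/w3.png

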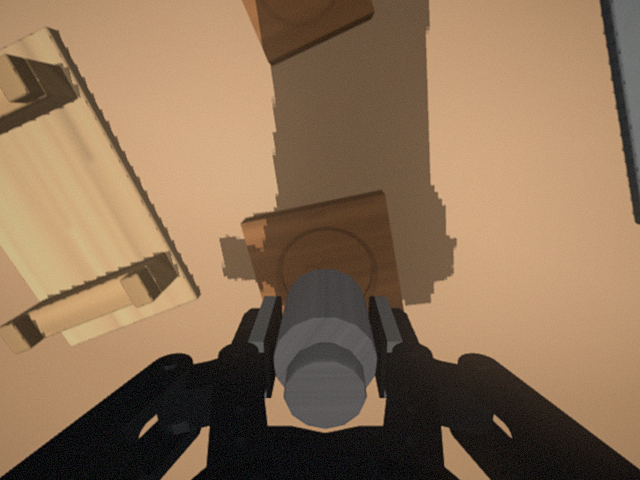

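The weight hangs centred laterally over the large recess (column 325 against 327). I'll lower it.

```bash
python3 -m crank '[[[2,1,10],[0,0,0]],[[2,1,18],[0,0,0]],[[2,1,24],[0,0,0]],[[2,1,28],[0,0,0]],[[2,1,31],[0,0,0]],[[2,1,32.5],[0,0,0]],[[2,1,32.5],[0,0,0]],[[2,1,32.5],[0,0,0]]]'; python3 g.py "0.61 0.1445 0.025 83.4"
```

```text
time_s: 8.07
tcp_pos: [0.609, 0.1474, 0.0244]
tcp_rot: [-0.18, -3.136, -0.001]
contact_force: [-2.8, 0.3, 1.2]
finger_gap: 0.0367
finger_force: 42.3
t 8.0667 tcp [0.609  0.1474 0.0244] yaw 83.43 tilt 0.04 gap 0.0367 F [-2.8  0.3  1.2] ff 42.3
0.61 0.1445 0.025 83.4 [-1.3, -2.8, -0.6] [0.0, -0.001, 0.0]
```

```bash
python3 -m crank '[[[0,0,0],[0,0,0]],[[0,0,0],[0,0,0]],[[0,0,0],[0,0,0]],[[0,0,0],[0,0,0]],[[0,0,0],[0,0,0]],[[0,0,0],[0,0,0]]]' -1; python3 -m crank '[[[0,0,-20],[0,0,0]],[[0,0,-50],[0,0,0]],[[0,0,-85],[0,0,0]],[[0,0,-125],[0,0,0]],[[0,0,-160],[0,0,0]],[[0,0,-180],[0,0,0]],[[0,0,-180],[0,0,0]]]';python3 g.py "0.517 -0.331 0.2 83.5"
```

```text
time_s: 8.57
tcp_pos: [0.6094, 0.1473, 0.0239]
tcp_rot: [0.18, 3.136, 0.0]
contact_force: [0.6, 0.8, -0.8]
finger_gap: 0.0853
finger_force: 0.0
time_s: 9.15
tcp_pos: [0.6134, 0.1477, 0.2105]
tcp_rot: [0.18, 3.125, 0.008]
contact_force: [0.5, -0.0, -0.4]
finger_gap: 0.0856
finger_force: 0.0
t 9.15 tcp [0.6134 0.1477 0.2105] yaw 83.4 tilt 0.7 gap 0.0856 F [ 0.5 -0.  -0.4] ff 0.0
0.517 -0.331 0.2 83.5 [40.8, -486.6, 7.4] [0.005, 0.011, -0.002]
```

```bash
python3 -m crank '[[[40,-480,8],[0,0,0]],[[40,-480,8],[0,0,0]],[[40,-480,8],[0,0,0]],[[40,-480,8],[0,0,0]],[[40,-480,8],[0,0,0]],[[40,-480,8],[0,0,0]],[[40,-480,8],[0,0,0]],[[40,-480,8],[0,0,0]],[[40,-480,8],[0,0,0]],[[40,-480,8],[0,0,0]],[[40,-480,8],[0,0,0]],[[40,-480,8],[0,0,0]]]'>/dev/null;  python3 -m crank '[[[0,0,0],[0,0,0]],[[0,0,0],[0,0,0]],[[0,0,0],[0,0,0]]]'>/dev/null; python3 g.py "0.517 -0.331 0.088 83.5"; python3 - <<'E'
from h import *
c=cam("wrist");w=cam("top")
cv2.imwrite("pics/w4.png",np.hstack([c["color"][:,:,::-1][::1,120:520],cv2.resize(w["color"][150:270,200:300,::-1],None,fx=4,fy=4)]))
np.savez("w4.npz",**c)
E
```

```text
t 10.4 tcp [ 0.5144 -0.3236  0.1948] yaw 83.47 tilt 0.12 gap 0.0853 F [-0.1  0.3 -0.4] ff 0.0
0.517 -0.331 0.088 83.5 [-3.5, -7.2, 106.8] [0.002, -0.001, -0.001]
```

View pics/w4.png

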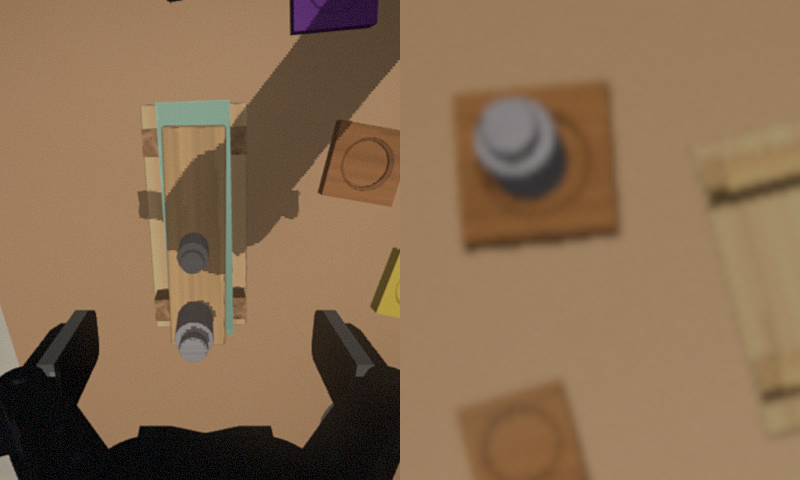

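The large weight stands on its block, with its knob at top pixel (227.5,181.7). The small weight's knob is at wrist pixel (313,262). I'll check both numbers.

```bash
python3 - <<'E'
from h import *
c=dict(np.load("w4.npz"));t=cam("top")
print("L now",ray(t,227.4,181.6,.071).round(4))
for n,u,v,z in(("wS",313,262,.115),("wM",312.5,348,.124),("rM",120+367,162,.014)):print(n,ray(c,u,v,z).round(4))
E
python3 g.py "0.517 -0.331 0.088 83.5"
```

```text
L now [0.612 0.146 0.071]
wS [ 0.5195 -0.331   0.115 ]
wM [ 0.5767 -0.3382  0.124 ]
rM [ 0.4827 -0.179   0.014 ]
t 10.55 tcp [ 0.5154 -0.3224  0.1952] yaw 83.65 tilt 0.09 gap 0.0853 F [-0.2  0.1 -0. ] ff 0.0
0.517 -0.331 0.088 83.5 [-2.6, -8.5, 107.2] [0.002, -0.001, 0.003]
```

```bash
python3 -m crank '[[[-4,-8,30],[0,0,0]],[[-4,-8,60],[0,0,0]],[[-4,-8,85],[0,0,0]],[[-4,-8,100],[0,0,0]],[[-4,-8,107],[0,0,0]],[[-4,-8,107],[0,0,0]],[[-4,-8,107],[0,0,0]]]'>/dev/null; python3 g.py  "0.518 -0.331 0.088 83.7"; python3 -m crank '[[[0,0,0],[0,0,0]],[[0,0,0],[0,0,0]],[[0,0,0],[0,0,0]],[[0,0,0],[0,0,0]],[[0,0,0],[0,0,0]],[[0,0,0],[0,0,0]],[[0,0,0],[0,0,0]],[[0,0,0],[0,0,0]],[[0,0,0],[0,0,0]]]' 1 30; python3 g.py; python3 -m crank '[[[0,0,-15],[0,0,0]],[[0,0,-40],[0,0,0]],[[0,0,-60],[0,0,0]],[[0,0,-70],[0,0,0]],[[0,0,-70],[0,0,0]],[[0,0,-70],[0,0,0]]]'; python3 g.py  "0.472 0.1475 0.158 83.5"
```

```text
t 11.1333 tcp [ 0.5182 -0.3333  0.0895] yaw 83.47 tilt 0.06 gap 0.0856 F [-0.4 -0.5  0.4] ff 0.0
0.518 -0.331 0.088 83.7 [0.5, 2.3, 1.5] [-0.0, 0.001, -0.004]
time_s: 11.88
tcp_pos: [0.5178, -0.3336, 0.0894]
tcp_rot: [0.18, 3.136, -0.0]
contact_force: [-1.0, 0.9, 5.2]
finger_gap: 0.0206
finger_force: 29.6
t 11.8833 tcp [ 0.5178 -0.3336  0.0894] yaw 83.42 tilt 0.05 gap 0.0206 F [-1.   0.9  5.2] ff 29.6
time_s: 12.38
tcp_pos: [0.5174, -0.3333, 0.1589]
tcp_rot: [0.18, 3.136, 0.0]
contact_force: [0.5, 0.8, -1.3]
finger_gap: 0.0203
finger_force: 29.4
t 12.3833 tcp [ 0.5174 -0.3333  0.1589] yaw 83.43 tilt 0.03 gap 0.0203 F [ 0.5  0.8 -1.3] ff 29.4
0.472 0.1475 0.158 83.5 [100.1, 472.4, 1.0] [0.0, 0.001, -0.001]
```

```bash
python3 -m crank '[[[8,35,0],[0,0,0]],[[16,75,0],[0,0,0]],[[24,115,0],[0,0,0]],[[32,155,0],[0,0,0]],[[41,195,0],[0,0,0]],[[50,235,0],[0,0,0]],[[58,275,0],[0,0,0]],[[66,315,0],[0,0,0]],[[75,355,0],[0,0,0]],[[83,395,0],[0,0,0]],[[92,435,0],[0,0,0]],[[98,460,0],[0,0,0]]]'>/dev/null; python3 -m crank '[[[2,8,10],[0,0,0]],[[3,12,30],[0,0,0]],[[3,12,60],[0,0,0]],[[3,12,85],[0,0,0]],[[3,12,95],[0,0,0]],[[3,12,100],[0,0,0]],[[3,12,100],[0,0,0]],[[3,12,100],[0,0,0]]]'>/dev/null; python3 g.py "0.471 0.1475 0.0195 83.4"
```

```text
t 14.05 tcp [0.4717 0.1466 0.0592] yaw 83.37 tilt 0.04 gap 0.0206 F [ 0.6  0.1 -1.3] ff 29.6
0.471 0.1475 0.0195 83.4 [0.9, 0.8, 39.7] [-0.0, 0.001, -0.001]
```

```bash
python3 -m crank '[[[1,1,12],[0,0,0]],[[1,1,24],[0,0,0]],[[1,1,32],[0,0,0]],[[1,1,36],[0,0,0]],[[1,1,39],[0,0,0]],[[1,1,40],[0,0,0]],[[1,1,40],[0,0,0]],[[1,1,40],[0,0,0]]]'; python3 g.py "0.471 0.1475 0.0195 83.4"
```

```text
time_s: 14.72
tcp_pos: [0.4695, 0.1479, 0.0193]
tcp_rot: [-0.18, -3.134, -0.0]
contact_force: [-3.4, -0.7, 7.1]
finger_gap: 0.0208
finger_force: 30.5
t 14.7167 tcp [0.4695 0.1479 0.0193] yaw 83.41 tilt 0.16 gap 0.0208 F [-3.4 -0.7  7.1] ff 30.5
0.471 0.1475 0.0195 83.4 [-1.6, -0.3, -0.2] [-0.0, -0.003, 0.0]
```

```bash
python3 -m crank '[[[0,0,0],[0,0,0]],[[0,0,0],[0,0,0]],[[0,0,0],[0,0,0]],[[0,0,0],[0,0,0]],[[0,0,0],[0,0,0]],[[0,0,0],[0,0,0]],[[0,0,0],[0,0,0]]]' -1 >/dev/null; python3 -m crank '[[[0,0,-20],[0,0,0]],[[0,0,-50],[0,0,0]],[[0,0,-85],[0,0,0]],[[0,0,-125],[0,0,0]],[[0,0,-165],[0,0,0]],[[0,0,-175],[0,0,0]],[[0,0,-175],[0,0,0]],[[0,0,-175],[0,0,0]]]' >/dev/null;python3 - <<'E'
from h import *
w=cam("top");c=cam("wrist");cv2.imwrite("pics/w5.png",np.hstack([cv2.resize(w["color"][150:270,200:300,::-1],None,fx=4,fy=4),c["color"][:,120:520,::-1]]));np.savez("w5.npz",**w)
E
python3 g.py "0.576 -0.338 0.195 83.5"
```

```text
t 16.0667 tcp [0.4686 0.1477 0.1919] yaw 83.43 tilt 0.22 gap 0.085 F [ 0.5 -0.7 -0.4] ff 0.0
0.576 -0.338 0.195 83.5 [-162.2, -470.2, -2.6] [-0.002, -0.003, -0.001]
```

View pics/w5.png

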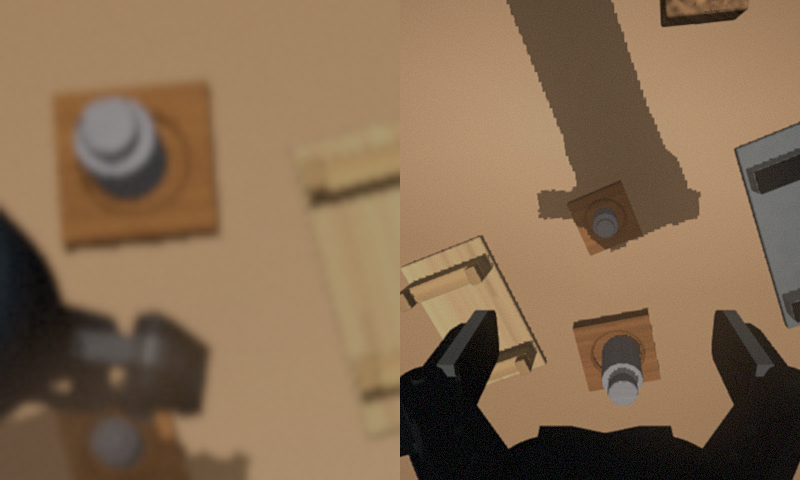

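Large and small weights both stand in their recesses; the small knob is at wrist tile pixel (603,222). Next is the middle weight.

```bash
python3 -m crank '[[[-162,-470,-2],[0,0,0]],[[-162,-470,-2],[0,0,0]],[[-162,-470,-2],[0,0,0]],[[-162,-470,-2],[0,0,0]],[[-162,-470,-2],[0,0,0]],[[-162,-470,-2],[0,0,0]],[[-162,-470,-2],[0,0,0]],[[-162,-470,-2],[0,0,0]],[[-162,-470,-2],[0,0,0]],[[-162,-470,-2],[0,0,0]],[[-162,-470,-2],[0,0,0]],[[-162,-470,-2],[0,0,0]]]'>/dev/null;  python3 -m crank '[[[0,0,0],[0,0,0]],[[0,0,0],[0,0,0]],[[0,0,0],[0,0,0]],[[0,0,0],[0,0,0]]]'>/dev/null; python3 g.py "0.576 -0.338 0.09 83.5"
```

```text
t 17.4 tcp [ 0.5772 -0.3348  0.1937] yaw 83.54 tilt 0.22 gap 0.0853 F [1.  0.9 0.5] ff 0.0
0.576 -0.338 0.09 83.5 [0.5, -3.5, 103.7] [0.002, -0.003, 0.001]
```

```bash
python3 -m crank '[[[0,-3,30],[0,0,0]],[[0,-3,60],[0,0,0]],[[0,-3,85],[0,0,0]],[[0,-3,97],[0,0,0]],[[0,-3,103],[0,0,0]],[[0,-3,103],[0,0,0]],[[0,-3,103],[0,0,0]]]'>/dev/null; python3 g.py  "0.576 -0.338 0.09 83.5"; python3 -m crank '[[[0,0,0],[0,0,0]],[[0,0,0],[0,0,0]],[[0,0,0],[0,0,0]],[[0,0,0],[0,0,0]],[[0,0,0],[0,0,0]],[[0,0,0],[0,0,0]],[[0,0,0],[0,0,0]],[[0,0,0],[0,0,0]]]' 1 35; python3 g.py; python3 -m crank '[[[0,0,-15],[0,0,0]],[[0,0,-40],[0,0,0]],[[0,0,-60],[0,0,0]],[[0,0,-70],[0,0,0]],[[0,0,-70],[0,0,0]],[[0,0,-70],[0,0,0]]]'; python3 g.py  "0.4835 -0.178 0.16 83.5"
```

```text
t 17.9833 tcp [ 0.5779 -0.34    0.0938] yaw 83.49 tilt 0.09 gap 0.0852 F [-0.8 -0.6 -0.6] ff 0.0
0.576 -0.338 0.09 83.5 [2.2, 1.8, 3.8] [-0.0, 0.001, -0.0]
time_s: 18.65
tcp_pos: [0.5774, -0.3402, 0.0936]
tcp_rot: [0.18, 3.136, 0.0]
contact_force: [-1.2, 2.4, 5.5]
finger_gap: 0.0264
finger_force: 34.5
t 18.65 tcp [ 0.5774 -0.3402  0.0936] yaw 83.43 tilt 0.05 gap 0.0264 F [-1.2  2.4  5.5] ff 34.5
time_s: 19.15
tcp_pos: [0.5769, -0.3403, 0.1628]
tcp_rot: [0.18, 3.136, -0.0]
contact_force: [-0.5, 0.7, -2.4]
finger_gap: 0.0264
finger_force: 34.9
t 19.15 tcp [ 0.5769 -0.3403  0.1628] yaw 83.42 tilt 0.02 gap 0.0264 F [-0.5  0.7 -2.4] ff 34.9
0.4835 -0.178 0.16 83.5 [111.4, 150.5, 2.8] [0.0, 0.0, -0.001]
```

```bash
python3 -m crank '[[[25,32,0],[0,0,0]],[[50,66,0],[0,0,0]],[[75,100,0],[0,0,0]],[[95,130,0],[0,0,0]],[[106,145,0],[0,0,0]],[[110,150,0],[0,0,0]],[[110,150,20],[0,0,0]],[[110,150,55],[0,0,0]],[[110,150,85],[0,0,0]],[[110,150,100],[0,0,0]],[[110,150,100],[0,0,0]],[[110,150,100],[0,0,0]]]'>/dev/null; python3 g.py "0.485 -0.178 0.0236 83.4"
```

```text
t 20.15 tcp [ 0.4837 -0.1795  0.0615] yaw 83.36 tilt 0.2 gap 0.0264 F [-0.  -0.8 -1.2] ff 35.1
0.485 -0.178 0.0236 83.4 [-1.3, 1.7, 37.9] [-0.001, -0.003, -0.001]
```

```bash
python3 -m crank '[[[-1,1,12],[0,0,0]],[[-1,1,24],[0,0,0]],[[-1,1,32],[0,0,0]],[[-1,1,35],[0,0,0]],[[-1,1,37.5],[0,0,0]],[[-1,1,38.5],[0,0,0]],[[-1,1,38.5],[0,0,0]],[[-1,1,38.5],[0,0,0]]]'; python3 g.py "0.485 -0.178 0.0236 83.4"
```

```text
time_s: 20.82
tcp_pos: [0.4863, -0.1779, 0.0246]
tcp_rot: [0.18, 3.136, -0.0]
contact_force: [-0.0, -0.1, -1.7]
finger_gap: 0.0265
finger_force: 35.2
t 20.8167 tcp [ 0.4863 -0.1779  0.0246] yaw 83.42 tilt 0.04 gap 0.0265 F [-0.  -0.1 -1.7] ff 35.2
0.485 -0.178 0.0236 83.4 [1.3, -0.2, 1.0] [-0.0, 0.001, 0.0]
```

Now 1.5 mm lower and 1 mm back in x, then release, retreat and check.

```bash
python3 -m crank '[[[1,0,0.8],[0,0,0]],[[1,0,1.5],[0,0,0]],[[1,0,1.5],[0,0,0]],[[1,0,1.5],[0,0,0]]]'; python3 -m crank '[[[0,0,0],[0,0,0]],[[0,0,0],[0,0,0]],[[0,0,0],[0,0,0]],[[0,0,0],[0,0,0]],[[0,0,0],[0,0,0]],[[0,0,0],[0,0,0]],[[0,0,0],[0,0,0]]]' -1 >/dev/null; python3 -m crank '[[[0,0,-20],[0,0,0]],[[0,0,-50],[0,0,0]],[[0,0,-85],[0,0,0]],[[0,0,-125],[0,0,0]],[[0,0,-165],[0,0,0]],[[0,0,-175],[0,0,0]],[[0,0,-175],[0,0,0]],[[0,0,-175],[0,0,0]]]' >/dev/null;python3 - <<'E'
from h import *
c=cam("wrist");cv2.imwrite("pics/w6.png",c["color"][:,:,::-1]);np.savez("w6.npz",**c)
E
python3 g.py "0.52 -0.33 0.2 83.5"
```

```text
time_s: 21.15
tcp_pos: [0.4854, -0.1778, 0.0235]
tcp_rot: [0.18, 3.136, 0.001]
contact_force: [-2.5, 1.1, 4.9]
finger_gap: 0.0263
finger_force: 35.8
t 22.45 tcp [ 0.4842 -0.177   0.1967] yaw 83.44 tilt 0.11 gap 0.0853 F [-0.2  0.8  0. ] ff 0.0
0.52 -0.33 0.2 83.5 [-53.1, -147.9, -3.5] [0.001, -0.002, -0.001]
```

View pics/w6.png

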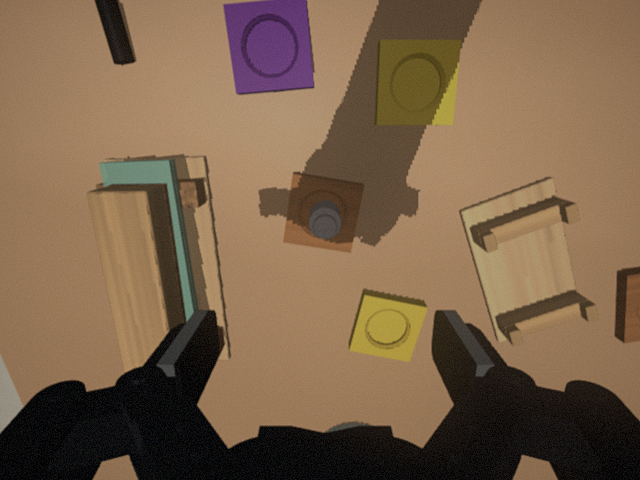

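The middle weight stands in its recess, with its knob at (324,220). I'll verify that and measure the saddle base from its corners in both views.

```bash
python3 - <<'E'
from h import *
c=dict(np.load("w6.npz"));t=cam("top")
print("M",ray(c,324,219,.054).round(4))
C=[(516,262),(640,232),(698,445),(575,478)]
q=np.array([ray(t,268+(x-500)/3-.33,170+(y-210)/3-.33,.008)[:2] for x,y in C]);print(q.round(4),q.mean(0).round(4))
e=lambda a:np.degrees(np.arctan2(a[1],a[0]))
print("len dir",e(q[1]-q[2]),e(q[0]-q[3]),"w",e(q[0]-q[1]),[np.linalg.norm(q[i]-q[i-1]).round(4) for i in range(4)])
q=np.array([ray(c,*p,.008)[:2] for p in[(460,210),(552,178),(500,342)]]);m=(q[1]+q[2])/2
print(q.round(4),m.round(4),"len",e(q[2]-q[0]))
print("wrist q cheek px expected",)
E
python3 g.py "0.521 -0.3305 0.2 83.7"
```

```text
M [ 0.4789 -0.1765  0.054 ]
[[ 0.62    0.0678]
 [ 0.6401 -0.0139]
 [ 0.4974 -0.0504]
 [ 0.4765  0.0287]] [0.5585 0.008 ]
len dir 14.337919479972184 15.203016365636458 w 103.82841061979596 [np.float64(0.1488), np.float64(0.0841), np.float64(0.1473), np.float64(0.0819)]
[[ 0.496  -0.0529]
 [ 0.476   0.0289]
 [ 0.6407 -0.0123]] [0.5583 0.0083] len 15.682736364680133
wrist q cheek px expected
t 22.5 tcp [ 0.4836 -0.1769  0.1959] yaw 83.44 tilt 0.21 gap 0.0854 F [-0.5 -0.2 -0.1] ff 0.0
0.521 -0.3305 0.2 83.7 [-54.7, -148.3, -4.3] [0.0, -0.004, -0.005]
```

```bash
python3 -m crank '[[[-20,-40,-3],[0,0,0]],[[-35,-80,-3],[0,0,0]],[[-48,-115,-3],[0,0,0]],[[-54,-140,-3],[0,0,0]],[[-55,-148,-4],[0,0,0]],[[-55,-148,-4],[0,0,0]],[[-55,-148,-4],[0,0,0]],[[-55,-148,-4],[0,0,0]],[[-55,-148,-4],[0,0,0]]]'>/dev/null;python3 - <<'E'
from h import *
t=cam("top");c=cam("wrist");np.savez("w7.npz",**c)
h=cv2.cvtColor(t["color"],cv2.COLOR_RGB2HSV)
a=cv2.resize(t["color"][220:290,370:440,::-1],None,fx=6,fy=6,interpolation=2)
print(pix(t,(.4847,-.1775,.054)))
cv2.imwrite("pics/w7.png",np.hstack([a,cv2.resize(c["color"][60:480,130:510,::-1],(380,420))]))
E
python3 g.py "0.521 -0.3305 0.048 83.7"
```

```text
(np.float64(404.0915499585618), np.float64(250.4641719724387))
t 23.35 tcp [ 0.5233 -0.3288  0.2015] yaw 83.59 tilt 0.09 gap 0.0854 F [-0.6 -0.  -0.2] ff 0.0
0.521 -0.3305 0.048 83.7 [2.0, -2.2, 153.5] [0.002, -0.0, -0.002]
```

View pics/w7.png

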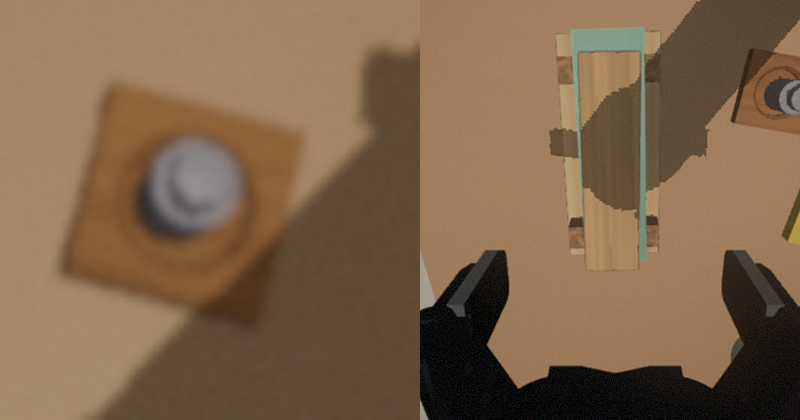

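The middle weight's knob is at top pixel (403.2,249.2), about 2 mm from centre. The bar's top-face corners in the wrist image are about (289,112), (348,110), (350,328) and (297,330).

```bash
python3 - <<'E'
from h import *
c=dict(np.load("w7.npz"))
q=np.array([ray(c,u,v,.078)[:2] for u,v in((289,112),(348,110),(350,328),(297,330))]);print(q.round(4),q.mean(0).round(4))
d=q[2]+q[3]-q[0]-q[1];print(np.degrees(np.arctan2(d[1],d[0])),np.linalg.norm(d)/2)
E
python3 g.py "0.521 -0.3305 0.048 83.7"
```

```text
[[ 0.4349 -0.3421]
 [ 0.4381 -0.3022]
 [ 0.6046 -0.316 ]
 [ 0.6017 -0.3591]] [ 0.5198 -0.3299]
-5.265441349863495 0.1673774610464604
t 23.35 tcp [ 0.5233 -0.3288  0.2015] yaw 83.59 tilt 0.09 gap 0.0854 F [-0.6 -0.  -0.2] ff 0.0
0.521 -0.3305 0.048 83.7 [2.0, -2.2, 153.5] [0.002, -0.0, -0.002]
```

```bash
python3 -m crank '[[[2,-2,30],[0,0,-0.01]],[[2,-2,65],[0,0,-0.01]],[[2,-2,100],[0,0,-0.01]],[[2,-2,125],[0,0,-0.01]],[[2,-2,140],[0,0,-0.01]],[[2,-2,148],[0,0,-0.01]],[[2,-2,152],[0,0,-0.01]],[[2,-2,152],[0,0,-0.01]],[[2,-2,152],[0,0,-0.01]]]'>/dev/null; python3 g.py "0.5205 -0.330 0.048 84.2"
```

```text
t 24.1 tcp [ 0.5217 -0.3336  0.0514] yaw 84.01 tilt 0.17 gap 0.0856 F [ 0.8 -0.3  0.3] ff 0.0
0.5205 -0.330 0.048 84.2 [1.6, 3.4, 3.4] [-0.001, 0.003, -0.003]
```

```bash
python3 -m crank '[[[1,2,2],[0,0,0]],[[1,2,3],[0,0,0]],[[1,2,3],[0,0,0]],[[1,2,3],[0,0,0]]]'>/dev/null; python3 g.py "0.5205 -0.330 0.048 84.2";python3 -m crank '[[[0,0,0],[0,0,0]],[[0,0,0],[0,0,0]],[[0,0,0],[0,0,0]],[[0,0,0],[0,0,0]],[[0,0,0],[0,0,0]],[[0,0,0],[0,0,0]],[[0,0,0],[0,0,0]]]' 1 45; python3 g.py; python3 -m crank '[[[0,0,-3],[0,0,0]],[[0,0,-8],[0,0,0]],[[0,0,-15],[0,0,0]],[[0,0,-25],[0,0,0]],[[0,0,-50],[0,0,0]],[[0,0,-80],[0,0,0]],[[0,0,-100],[0,0,0]],[[0,0,-100],[0,0,0]],[[0,0,-100],[0,0,0]]]'; python3 g.py  "0.5587 0.0081 0.15 105"
```

```text
t 24.4333 tcp [ 0.52   -0.3307  0.0473] yaw 84.0 tilt 0.05 gap 0.0851 F [ 0.4  0.1 -0.6] ff 0.0
0.5205 -0.330 0.048 84.2 [-0.4, 0.8, -0.7] [-0.0, 0.001, -0.003]
time_s: 25.02
tcp_pos: [0.52, -0.3309, 0.047]
tcp_rot: [0.164, 3.137, -0.001]
contact_force: [-0.2, -0.9, -0.3]
finger_gap: 0.0433
finger_force: 48.0
t 25.0167 tcp [ 0.52   -0.3309  0.047 ] yaw 84.0 tilt 0.04 gap 0.0433 F [-0.2 -0.9 -0.3] ff 48.0
time_s: 25.77
tcp_pos: [0.5207, -0.3315, 0.1489]
tcp_rot: [0.165, 3.133, -0.002]
contact_force: [-0.4, 0.7, -2.6]
finger_gap: 0.0432
finger_force: 47.7
t 25.7667 tcp [ 0.5207 -0.3315  0.1489] yaw 83.99 tilt 0.23 gap 0.0432 F [-0.4  0.7 -2.6] ff 47.7
0.5587 0.0081 0.15 105 [-2.2, 341.7, -1.4] [-0.002, 0.004, -0.367]
```

```bash
python3 -m crank '[[[0,20,0],[0,0,-0.03]],[[0,50,0],[0,0,-0.08]],[[0,85,0],[0,0,-0.13]],[[0,125,0],[0,0,-0.18]],[[0,165,0],[0,0,-0.23]],[[-1,205,0],[0,0,-0.28]],[[-1,245,0],[0,0,-0.32]],[[-2,285,0],[0,0,-0.35]],[[-2,315,0],[0,0,-0.367]],[[-2,335,0],[0,0,-0.367]],[[-2,340,0],[0,0,-0.367]],[[-2,340,0],[0,0,-0.367]]]'>/dev/null;  python3 -m crank '[[[0,0,20],[0,0,0]],[[0,0,45],[0,0,0]],[[0,0,60],[0,0,0]],[[0,0,65],[0,0,0]],[[0,0,65],[0,0,0]],[[0,0,65],[0,0,0]],[[0,0,65],[0,0,0]]]'>/dev/null; python3 - <<'E'
from h import *
c=cam("wrist");cv2.imwrite("pics/w8.png",c["color"][:,:,::-1]);np.savez("w8.npz",**c)
E
python3 g.py  "0.5584 0.0081 0.036 105"
```

```text
t 27.4 tcp [0.5584 0.0065 0.0831] yaw 104.96 tilt 0.14 gap 0.0434 F [ 0.7  1.2 -0.5] ff 47.6
0.5584 0.0081 0.036 105 [-0.3, 1.6, 47.1] [-0.001, 0.002, -0.001]
```

View pics/w8.png

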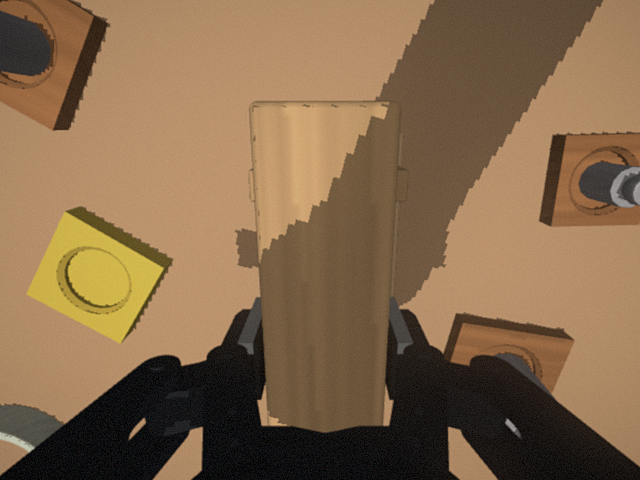

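The bar is over its saddle; the cheeks peek out evenly at (251,184) and (402,184). Lowering.

```bash
python3 -m crank '[[[0,1,12],[0,0,0]],[[0,1,24],[0,0,0]],[[0,1,34],[0,0,0]],[[0,1,40],[0,0,0]],[[0,1,44],[0,0,0]],[[0,1,46],[0,0,0]],[[0,1,47.5],[0,0,0]],[[0,1,47.5],[0,0,0]],[[0,1,47.5],[0,0,0]]]'; python3 g.py  "0.5584 0.0081 0.035 105"
```

```text
time_s: 28.15
tcp_pos: [0.557, 0.008, 0.035]
tcp_rot: [0.41, -3.114, -0.001]
contact_force: [-2.5, -0.1, 5.2]
finger_gap: 0.0433
finger_force: 48.2
t 28.15 tcp [0.557 0.008 0.035] yaw 105.0 tilt 0.03 gap 0.0433 F [-2.5 -0.1  5.2] ff 48.2
0.5584 0.0081 0.035 105 [-1.3, -0.3, -0.0] [0.001, -0.0, 0.0]
```

```bash
python3 -m crank '[[[0,0,0],[0,0,0]],[[0,0,0],[0,0,0]],[[0,0,0],[0,0,0]],[[0,0,0],[0,0,0]],[[0,0,0],[0,0,0]],[[0,0,0],[0,0,0]]]' -1 >/dev/null; python3 -m crank '[[[0,0,-10],[0,0,0]],[[0,0,-30],[0,0,0]],[[0,0,-65],[0,0,0]],[[0,0,-105],[0,0,0]],[[0,0,-145],[0,0,0]],[[0,0,-165],[0,0,0]],[[0,0,-165],[0,0,0]],[[0,0,-165],[0,0,0]]]' >/dev/null;python3 g.py "0.52 -0.329 0.2 84.7"
```

```text
t 29.3167 tcp [0.5582 0.0082 0.2015] yaw 105.01 tilt 0.26 gap 0.0855 F [ 0.6 -0.6  0.6] ff 0.0
0.52 -0.329 0.2 84.7 [124.3, -315.8, 0.8] [0.001, 0.004, 0.355]
```

```bash
python3 -m crank '[[[124,-316,1],[0,0,0.12]],[[124,-316,1],[0,0,0.24]],[[124,-316,1],[0,0,0.355]],[[124,-316,1],[0,0,0.355]],[[124,-316,1],[0,0,0.355]],[[124,-316,1],[0,0,0.355]],[[124,-316,1],[0,0,0.355]],[[124,-316,1],[0,0,0.355]],[[124,-316,1],[0,0,0.355]],[[124,-316,1],[0,0,0.355]],[[124,-316,1],[0,0,0.355]],[[124,-316,1],[0,0,0.355]]]'>/dev/null;  python3 - <<'E'
from h import *
t=cam("top");c=cam("wrist");np.savez("w9.npz",**c)
h=cv2.cvtColor(c["color"],cv2.COLOR_RGB2HSV);H,S,V=cv2.split(h)
m=((H>50)&(H<95)&(S>40)).astype(np.uint8)*255
cn=max(cv2.findContours(m,0,2)[0],key=cv2.contourArea)
q=np.array([ray(c,*p[0],.042)[:2]*1000 for p in cn],np.float32);r=cv2.minAreaRect(q);print(r,cv2.boxPoints(r).round(1).tolist())
cv2.imwrite("pics/w9.png",np.hstack([cv2.resize(t["color"][165:270,260:350,::-1],None,fx=4,fy=4,interpolation=2),c["color"][60:480,130:510,::-1]]))
E
python3 g.py "0.52 -0.329 0.02 84.7"
```

```text
((517.9735107421875, -329.6685791015625), (55.84485626220703, 198.76504516601562), 85.5412826538086) [[416.70001220703125, -349.79998779296875], [614.9000244140625, -365.20001220703125], [619.2000122070312, -309.6000061035156], [421.1000061035156, -294.1000061035156]]
t 30.4167 tcp [ 0.52   -0.3262  0.1973] yaw 84.91 tilt 0.13 gap 0.0857 F [ 1.3  1.  -0.3] ff 0.0
0.52 -0.329 0.02 84.7 [-0.5, -3.1, 177.3] [0.002, -0.001, 0.004]
```

View pics/w9.png

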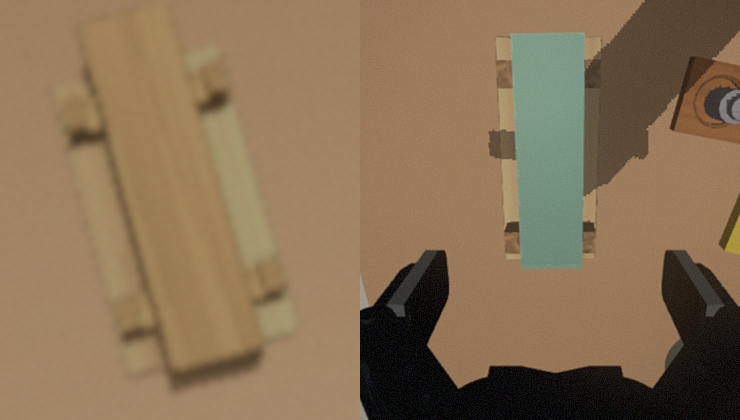

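The bar lies in both notches. The glass measures 199 x 56 mm, centred at (0.518,-0.3297), direction -4.5°, matching its given size.

```bash
python3 -m crank '[[[1,-3,35],[0,0,-0.012]],[[1,-3,75],[0,0,-0.012]],[[1,-3,115],[0,0,-0.012]],[[1,-3,130],[0,0,-0.012]],[[1,-3,130],[0,0,-0.012]],[[1,-3,130],[0,0,-0.012]],[[1,-3,130],[0,0,-0.012]]]'>/dev/null; python3 g.py "0.518 -0.3297 0.017 85.5"
```

```text
t 31.0 tcp [ 0.5198 -0.3329  0.0707] yaw 85.42 tilt 0.24 gap 0.085 F [ 0.4 -0.5  0.5] ff 0.0
0.518 -0.3297 0.017 85.5 [2.3, 3.2, 53.7] [-0.002, 0.004, -0.001]
```

```bash
python3 -m crank '[[[2,2,15],[0,0,0]],[[2,2,30],[0,0,0]],[[2,2,42],[0,0,0]],[[2,2,49],[0,0,0]],[[2,2,51],[0,0,0]],[[2,2,51],[0,0,0]],[[2,2,51],[0,0,0]]]'; python3 g.py "0.518 -0.3297 0.017 85.5"
```

```text
time_s: 31.58
tcp_pos: [0.5162, -0.3303, 0.0175]
tcp_rot: [0.127, 3.139, -0.001]
contact_force: [-0.2, 0.0, 0.0]
finger_gap: 0.0854
finger_force: 0.0
t 31.5833 tcp [ 0.5162 -0.3303  0.0175] yaw 85.36 tilt 0.03 gap 0.0854 F [-0.2  0.   0. ] ff 0.0
0.518 -0.3297 0.017 85.5 [-1.7, 0.7, 0.5] [-0.0, 0.0, -0.002]
```

```bash
python3 -m crank '[[[-1,0,0],[0,0,0]],[[-1,0,0],[0,0,0]],[[-1,0,0],[0,0,0]],[[-1,0,0],[0,0,0]],[[-1,0,0],[0,0,0]],[[-1,0,0],[0,0,0]],[[-1,0,0],[0,0,0]]]' 1 55; python3 -m crank '[[[0,0,-3],[0,0,0]],[[0,0,-8],[0,0,0]],[[0,0,-16],[0,0,0]],[[0,0,-30],[0,0,0]],[[0,0,-55],[0,0,0]],[[0,0,-85],[0,0,0]],[[0,0,-115],[0,0,0]],[[0,0,-140],[0,0,0]],[[0,0,-150],[0,0,0]],[[0,0,-150],[0,0,0]],[[0,0,-150],[0,0,0]]]'; python3 g.py; python3 - <<'E'
from h import *
t=cam("top")
# rubber rest: grey base corners & dark strips
g=t["color"][185:305,92:176,::-1]
cv2.imwrite("pics/r.png",cv2.resize(g,None,fx=5,fy=5,interpolation=2))
E
```

```text
time_s: 32.17
tcp_pos: [0.5178, -0.3306, 0.0182]
tcp_rot: [0.127, 3.137, -0.002]
contact_force: [0.3, -1.0, 5.7]
finger_gap: 0.0548
finger_force: 60.2
time_s: 33.08
tcp_pos: [0.5168, -0.3295, 0.1672]
tcp_rot: [0.127, 3.139, 0.001]
contact_force: [-0.0, 0.7, -4.5]
finger_gap: 0.0547
finger_force: 59.4
t 33.0833 tcp [ 0.5168 -0.3295  0.1672] yaw 85.37 tilt 0.04 gap 0.0547 F [-0.   0.7 -4.5] ff 59.4
```

View pics/r.png

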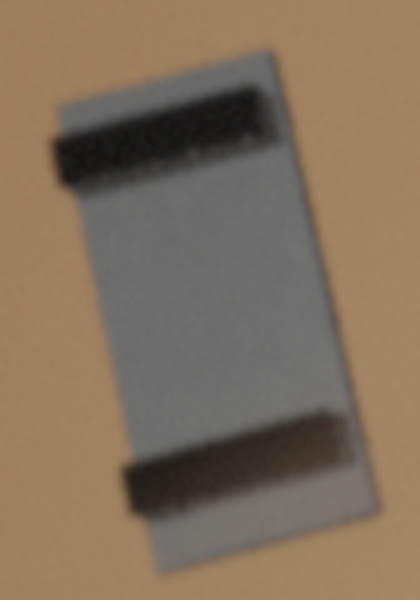

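The grey rest's base corners in the crop are about (57,105), (273,50), (380,512) and (163,573), with strips across it near the ends.

```bash
python3 - <<'E'
from h import *
t=cam("top")
f=lambda C,z:np.array([ray(t,92+(x+.5)/5-.5,185+(y+.5)/5-.5,z)[:2] for x,y in C])
q=f([(57,105),(273,50),(380,512),(163,573)],.008);e=lambda a:np.degrees(np.arctan2(a[1],a[0]))
print(q.mean(0).round(4),e(q[0]-q[3]),e(q[1]-q[2]),[np.linalg.norm(q[i]-q[i-1]).round(4) for i in range(4)])
s=f([(52,143),(255,85),(68,187),(124,468),(330,410),(135,515)],.03);print(s.round(4),((s[1]+s[2]+s[4]+s[5])/4).round(4))
E
python3 g.py "0.5035 0.335 0.167 105.3"
```

```text
[0.504  0.3323] 16.03345104264348 15.45365711167612 [np.float64(0.1897), np.float64(0.0858), np.float64(0.1884), np.float64(0.0839)]
[[0.5636 0.3903]
 [0.5859 0.3145]
 [0.5464 0.383 ]
 [0.4395 0.3551]
 [0.4607 0.2798]
 [0.422  0.3499]] [0.5038 0.3318]
t 33.1833 tcp [ 0.5157 -0.3286  0.1651] yaw 85.38 tilt 0.24 gap 0.0546 F [-0.2 -0.5 -3.5] ff 59.3
0.5035 0.335 0.167 105.3 [65.5, 660.5, -0.4] [0.003, -0.003, -0.348]
```

```bash
python3 -m crank '[[[1,15,0],[0,0,0]],[[4,40,0],[0,0,-0.01]],[[8,75,0],[0,0,-0.03]],[[12,112,0],[0,0,-0.06]],[[15,150,0],[0,0,-0.09]],[[18,188,0],[0,0,-0.12]],[[22,226,0],[0,0,-0.15]],[[26,264,0],[0,0,-0.18]],[[30,302,0],[0,0,-0.21]],[[33,338,0],[0,0,-0.23]],[[36,362,0],[0,0,-0.24]],[[36,362,0],[0,0,-0.24]]]'>/dev/null; python3 g.py "0.504 0.332 0.167 105.7"
```

```text
t 34.1833 tcp [0.5084 0.0423 0.1651] yaw 99.81 tilt 0.3 gap 0.0551 F [ 0.3  1.4 -2.3] ff 59.4
0.504 0.332 0.167 105.7 [-45.0, 286.3, -1.1] [0.004, -0.004, -0.103]
```

```bash
python3 -m crank '[[[-3,20,0],[0,0,-0.02]],[[-9,55,0],[0,0,-0.04]],[[-15,92,0],[0,0,-0.06]],[[-21,130,0],[0,0,-0.08]],[[-27,168,0],[0,0,-0.1]],[[-33,206,0],[0,0,-0.113]],[[-38,240,0],[0,0,-0.113]],[[-42,268,0],[0,0,-0.113]],[[-44,282,0],[0,0,-0.113]],[[-45,287,0],[0,0,-0.113]],[[-45,287,0],[0,0,-0.113]],[[-45,287,0],[0,0,-0.113]]]'>/dev/null; python3 -m crank '[[[0,0,15],[0,0,0]],[[0,0,40],[0,0,0]],[[0,0,65],[0,0,0]],[[0,0,80],[0,0,0]],[[0,0,90],[0,0,0]],[[0,0,90],[0,0,0]],[[0,0,90],[0,0,0]],[[0,0,90],[0,0,0]]]'>/dev/null; python3 - <<'E'
from h import *
c=cam("wrist");cv2.imwrite("pics/w10.png",c["color"][:,:,::-1])
E
python3 g.py "0.504 0.332 0.018 105.7"
```

```text
t 35.9 tcp [0.5109 0.3243 0.079 ] yaw 105.54 tilt 0.18 gap 0.0549 F [ 0.4  1.3 -3. ] ff 59.3
0.504 0.332 0.018 105.7 [4.7, 9.2, 61.0] [0.001, 0.003, -0.003]
```

View pics/w10.png

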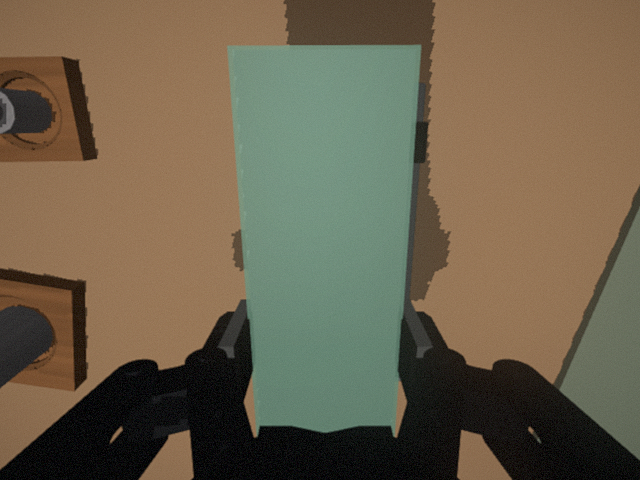

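The glass hangs left of the rest, whose edge shows at right (420,140). This agrees with the computed 5/9 mm correction. I'll shift, then lower in part.

```bash
python3 -m crank '[[[3,5,5],[0,0,0]],[[5,9,15],[0,0,0]],[[5,9,25],[0,0,0]],[[5,9,30],[0,0,0]],[[5,9,30],[0,0,0]],[[5,9,30],[0,0,0]],[[5,9,30],[0,0,0]]]'>/dev/null; python3 - <<'E'
from h import *
c=cam("wrist");cv2.imwrite("pics/w11.png",c["color"][:,:,::-1])
E
python3 g.py "0.504 0.332 0.018 105.7"
```

```text
t 36.5333 tcp [0.5026 0.3315 0.0475] yaw 105.57 tilt 0.05 gap 0.055 F [-0.2  0.2 -3.4] ff 59.3
0.504 0.332 0.018 105.7 [-1.4, 0.1, 29.5] [-0.0, 0.001, -0.002]
```

View pics/w11.png

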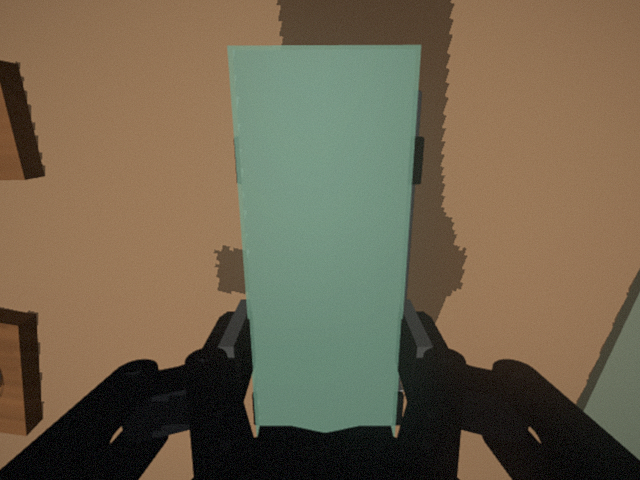

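Now the strip shows on both sides, columns 236 and 422. Lowering slowly.

```bash
python3 -m crank '[[[-1,1,5],[0,0,0]],[[-1,1,10],[0,0,0]],[[-1,1,15],[0,0,0]],[[-1,1,19],[0,0,0]],[[-1,1,22.5],[0,0,0]],[[-1,1,25],[0,0,0]],[[-1,1,27],[0,0,0]],[[-1,1,28.5],[0,0,0]],[[-1,1,29.5],[0,0,0]],[[-1,1,29.5],[0,0,0]],[[-1,1,29.5],[0,0,0]]]'; python3 g.py "0.504 0.332 0.018 105.7"
```

```text
time_s: 37.45
tcp_pos: [0.5029, 0.3329, 0.0182]
tcp_rot: [-0.426, 3.113, 0.0]
contact_force: [-2.3, -1.3, 0.5]
finger_gap: 0.0548
finger_force: 59.8
t 37.45 tcp [0.5029 0.3329 0.0182] yaw 105.59 tilt 0.01 gap 0.0548 F [-2.3 -1.3  0.5] ff 59.8
0.504 0.332 0.018 105.7 [-0.9, -1.1, 0.2] [0.0, 0.0, -0.002]
```

```bash
python3 -m crank '[[[0,0,0.5],[0,0,0]],[[0,0,0.5],[0,0,0]],[[0,0,0.5],[0,0,0]]]' | grep force; python3 -m crank '[[[0,0,0.5],[0,0,0]],[[0,0,0.5],[0,0,0]],[[0,0,0.5],[0,0,0]],[[0,0,0.5],[0,0,0]],[[0,0,0.5],[0,0,0]],[[0,0,0.5],[0,0,0]]]' -1 ; python3 -m crank '[[[0,0,-5],[0,0,0]],[[0,0,-20],[0,0,0]],[[0,0,-50],[0,0,0]],[[0,0,-90],[0,0,0]],[[0,0,-130],[0,0,0]],[[0,0,-170],[0,0,0]],[[0,0,-200],[0,0,0]],[[0,0,-200],[0,0,0]],[[0,0,-200],[0,0,0]]]' >/dev/null;python3 - <<'E'
from h import *
t=cam("top");c=cam("wrist")
print("saddle bar px expect",pix(t,(.5584,.0081,.066)),"rM knob",pix(t,(.4847,-.1775,.054)))
for k,z,T in(("wrist",.042,c),):
    h=cv2.cvtColor(T["color"],cv2.COLOR_RGB2HSV);H,S,V=cv2.split(h)
    m=((H>70)&(H<95)&(S>60)).astype(np.uint8)*255
    for cn in sorted(cv2.findContours(m,0,2)[0],key=cv2.contourArea)[-2:]:
        q=np.array([ray(T,*p[0],z)[:2]*1000 for p in cn],np.float32);print(k,cv2.minAreaRect(q))
cv2.imwrite("pics/end.png",np.vstack([cv2.resize(t["color"][150:310,90:430,::-1],(640,301)),cv2.resize(c["color"][:,:,::-1],(396,297))[:, :].copy() if 0 else np.pad(cv2.resize(c["color"][:,:,::-1],(396,297)),((0,0),(0,244),(0,0)))]))
E
```

```text
contact_force: [-2.0, -1.2, 4.9]
finger_force: 60.3
time_s: 38.2
tcp_pos: [0.5029, 0.333, 0.0167]
tcp_rot: [-0.426, 3.112, 0.0]
contact_force: [0.2, 0.2, 0.3]
finger_gap: 0.085
finger_force: 0.0
saddle bar px expect (np.float64(302.60468121852864), np.float64(210.2912896401337)) rM knob (np.float64(404.0915499585618), np.float64(250.4641719724387))
wrist ((812.7406005859375, 83.34162139892578), (1.483694314956665, 2.331559896469116), 59.185890197753906)
wrist ((794.2461547851562, 94.3621826171875), (1.466896653175354, 3.031953811645508), 59.23052215576172)
```

View pics/end.png

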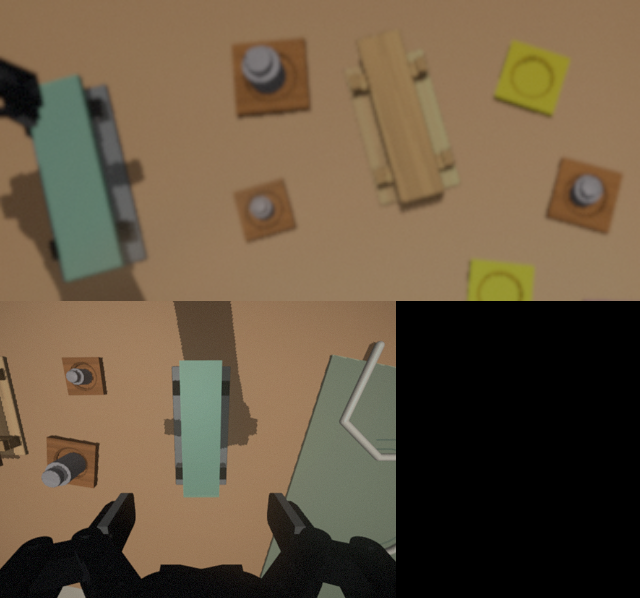

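All the parts look placed, and the glass sits between the strip ends in the wrist view. One last numeric check of the glass and bar.

```bash
python3 - <<'E'
from h import *
t=cam("top");c=cam("wrist")
def fit(T,m,z,box):
    k=np.zeros_like(m);x,y,w,h=box;k[y:y+h,x:x+w]=m[y:y+h,x:x+w]
    k=cv2.morphologyEx(k,cv2.MORPH_OPEN,np.ones((3,3)))
    cn=max(cv2.findContours(k,0,2)[0],key=cv2.contourArea)
    return cv2.minAreaRect(np.array([ray(T,*p[0],z)[:2]*1000 for p in cn],np.float32))
H,S,V=cv2.split(cv2.cvtColor(c["color"],cv2.COLOR_RGB2HSV));print(H[180,325],S[180,325],V[180,325])
print("glass",fit(c,((H>65)&(H<95)&(S>70)).astype(np.uint8)*255,.042,(260,80,130,260)))
print("rest",fit(c,((S<40)|((H>65)&(H<100)&(S>70))|(V<50)).astype(np.uint8)*255,.008,(265,100,115,210)))
E
python3 g.py
```

```text
71 49 152
t 39.15 tcp [0.5014 0.3321 0.2151] yaw 105.6 tilt 0.21 gap 0.0853 F [-0.4  0.  -0.7] ff 0.0Traceback (most recent call last):
  File "<stdin>", line 9, in <module>
  File "<stdin>", line 6, in fit
ValueError: max() iterable argument is empty
```

```bash
python3 - <<'E'
from h import *
c=cam("wrist");t=cam("top")
H,S,V=cv2.split(cv2.cvtColor(c["color"],cv2.COLOR_RGB2HSV))
k=((H>55)&(H<95)&(S>35)).astype(np.uint8)*255;k[:,:250]=0;k[:,400:]=0
k=cv2.morphologyEx(k,cv2.MORPH_OPEN,np.ones((5,5)))
cn=max(cv2.findContours(k,0,2)[0],key=cv2.contourArea)
print("glass",cv2.minAreaRect(np.array([ray(c,*p[0],.042)[:2]*1000 for p in cn],np.float32)))
# strip corners read off end.png wrist tile (scale 640/396): strips' outer ends
f=640/396
q=[ray(c,u*f,(v-301)*f,.03)[:2].round(4) for u,v in((172,388),(230,388),(176,473),(227,473))];print(q,np.mean(q,0))
# bar top corners read off top tile (scale 640/340)
g=340/640
q=[ray(t,90+u*g,150+v*g,.066)[:2] for u,v in((358,40),(400,31),(442,192),(402,203))];print(np.round(q,4).tolist(),np.mean(q,0))
E
```

```text
glass ((502.88677978515625, 333.5850524902344), (198.25021362304688, 56.44049072265625), 15.767927169799805)
[array([0.449 , 0.2761]), array([0.4274, 0.3533]), array([0.5709, 0.3116]), array([0.5496, 0.3877])] [0.499225 0.332175]
[[0.633, 0.0496], [0.6421, 0.0081], [0.4809, -0.0318], [0.4705, 0.0066]] [0.5566473  0.00810851]
```

```bash
python3 -c "
from workcell import ctrl
print(ctrl.job_done())"
```

```text
the job is handed in; nothing more can be done
None
```

The job is handed in. By my last camera checks, the three weights stand in their own recesses, and the bar (in its saddle) and the glass (on the rubber strips) are each within about 2 mm of centre; the hand-in returned no verdict.

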